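# Dock the sample tray against the reader's rails and start it

### The arm

A 6-joint arm with a two-finger parallel gripper is mounted at the origin on the work surface. World frame = base frame: x ahead of the robot, y to its left, z up, the work surface at z = 0. Lengths are in m, angles in degrees, forces in N, time in s.
With the tool pointing down it reaches from about 0.4 to 0.825 m from the base axis. Payload 7 kg.
Tool frame: the origin (TCP) lies at the very end of the fingers, on their centre line; the grasp point (between the pads) lies 19 mm behind it (ctrl.grip_depth is the z of the grasp point in the tool frame, in m); z points along the fingers, y is the direction in which the jaws open and shut (so a half turn about z gives the same grasp; the last joint's range is limited). The gripper opens to 88 mm and grips with 3 to 60 N. Pads are 19 mm wide; open, the fingers measure 130 mm over their backs; the gripper's body (78 mm by 193 mm) begins 47 mm behind the grasp point.
Start: joints at [-47.034, 20.546, 0.682, 0, -70.136, -16.507], TCP at [0.301, -0.604, 0.227] pointing down, gripper open.
Joint ranges: [-176.03, 176.03], [-82.01, 121.73], [-58.28, 71.71], [-173.87, 95.51], [-174.79, -0.11], [-173.66, 173.66]. Speed limits (degrees/s): [136.94, 136.94, 172.46, 180, 180, 180].

### API

Orientations are given as [roll, pitch, yaw] about the fixed x, y, z axes, in that order (R = Rz(yaw) Ry(pitch) Rx(roll)).
In Python, from plant import telemetry, snapshot, job, models, ctrl gives the robot as it stands.
- The arm moves only by the tool jog_arm, never from a script. Its argument "targets" is text: rows parted by semicolons, each of 7 numbers parted by spaces: the shift along the tool's x, y, z in m, then the turn, a rotation vector about the tool's x, y, z in degrees, then the gripper command: -1 is shut, 1 is fully open, values between are in proportion. A call has exactly 8 rows; each row is the pose to reach, as a shift and turn from the pose measured when the call began, along the tool's axes at that moment; what a row does not reach only later rows make up. A row lasts 1/8 s, in which the tool goes at most 62.5 mm and 10.7 degrees, less where a joint would pass 70% of its speed; a pose out of reach is approached as far as the arm can. A call with a gripper value outside its range is refused whole. The fingers move at their own pace and stop on an object; the grip force is fixed at half the most. Time passes only in rows, so rows that repeat a pose let the fingers close, or fill a call up. It gives the time, the measured TCP pose, the force and the opening at its end, in the units of the state.
- telemetry.get_obs(): the state, without advancing time (a new reading comes with each control period).
- snapshot(name): name is "scene" or "side" or "wrist"; returns a dict with "img" (384x512x3 uint8, red, green, blue), "range_z" (384x512 float32, m along the optical axis (not along the pixel's ray), 0 where there is no reading), "intrinsics" (3x3 intrinsics, pixels), "R" (3x3) and "t" (3): a world point X has camera coordinates R X + t. Camera axes: x right, y down, z forward; pixel columns grow to the right and rows downward; lengths in m; the calibration is good to about 2 mm. A picture is of the moment at which its call begins.
- job.close_job(): hands the job in, once; it reports no verdict.
Trained networks look in a picture, given as the dict that the camera call returned (one of the last four; its "shot" number tells which), for a name from the list of things; names that differ only in an ending like _2 or _b are one class to them, and where a whole thing is asked for, a point or a joint stands for the part that bears it (a point fixed in the world has none). Each returns a list of dicts, best first, with "conf" (0 to 1); they miss things now and then, are a little off and sometimes report something else, mostly with a low value. They report only what shows in the picture. A call takes as long as a camera call. They do not tell look-alikes from the thing itself.
- models.cut_out(name, picture): "region" (384x512 bool, what is visible of it) and "uv" ([column, row] in pixels, amid what is visible of it).
- models.spot_point(name, picture): "uv" ([column, row] in pixels: a listed point, or the origin of a listed thing).
The state is a dict: "clock": time; "joint_pos": joint angles; "qvel": joint speeds; "tau": joint torques, N m; "tool_pos": TCP position; "orientation": TCP orientation; "force": force on the tool from outside, world axes, zero at the start; "moment": the same for the moment, N m; "opening": finger opening in m.
Only numpy, scipy, OpenCV 4.12 (cv2) and the standard library are available. Lean on these libraries where they do the work, as an engineer would, in place of code of your own. Each camera call takes 0.05 s, during which the arm holds its last target.

### The job

Push the steel tray with its three capped jars along the bench, with the fingertips only, until it sits flat against both blue rails in the corner of the tray reader; then press the green start button all the way down and let it come up again. Do not grip or lift the tray or the jars: the tray stays on the bench and the jars stay standing in it. Leave everything else on the bench where it is, and finish with the arm clear.

Things in the scene. Friction and masses are not known exactly. Their poses are not given: they have to be found in the camera images.
- tray: loose open steel tray, 90 (its x) by 170 (its y) mm, walls 34 mm high and 3 mm thick, two inner walls making three bays along y; about 0.4 kg plus 0.24 kg of jars. Origin: centre of its underside, z up. It slides on the bench with plain friction. It starts some centimetres off both rails, turned up to 0.28 rad from them.
- dock: fixed tray reader with two straight blue stop rails, 22 mm high, 12 mm thick, meeting in an L. Origin: inner corner of the L at bench level, z up. The long rail's inner face is the plane x = 0, running from the corner 320 mm along -y; the short rail's is the plane y = 0, running 112 mm along -x. Behind the long rail (x 12 to 127, y -260 to 0 mm) lies the flat white instrument, 52 mm high.
- home (a point): point of the dock, at bench level, where the tray's origin lies when it is home: x = -45, y = -85 mm in the dock's frame; axes as the dock's. The tray is then in the quarter x < 0, y < 0, its 170 mm side against the long rail and its +y end against the short rail.
- jar1: amber glass jar with white cap, 38 mm across, 55 mm tall, standing loose in the tray's -y bay. Origin: centre of its underside (3 mm above the bench).
- jar2: the same jar with orange cap, in the middle bay.
- jar3: the same jar with green cap, in the tray's +y bay.
- start (a joint): travel of the green start button, m: 0 up, 0.006 fully down. It springs back; fully down takes 5 N. It counts as pressed beyond 0.0045.
- start_top (a point): centre of the top of the green button (30 mm across), 57 mm above the bench while up; it is pressed straight down. It sits on a small fixed grey box, 90 x 80 mm and 35 mm high.
- beaker: bystander: glass beaker, 70 mm across, 90 mm tall. Origin: centre of its underside.
- cylinder: bystander: tall glass measuring cylinder with blue rings, foot 90 mm across, 242 mm tall. Origin: centre of its underside.
- wash: bystander: white plastic bottle with red cap, 66 mm across, 150 mm tall. Origin: centre of its underside.
- tin: bystander: aluminium tin, 60 mm across, 45 mm tall. Origin: centre of its underside.
- spatula: bystander: spatula 200 mm long, lying on the bench near the robot. Origin: on its underside.
Things that resemble listed ones, but are neither listed nor needed, are in the scene too. Leave any black or yellow look-alike of the jar2 alone.

How it is judged:
By the outcome, as a careful person would: the job done as asked, in the order asked, and still so for the second after the job is handed in, with the robot touching nothing.
It also fails if it takes over 64 s, if anything falls off the work surface, if the arm or the gripper's body presses on something with over 40 N, if the wrist force passes 120 N, or if a joint passes its speed limit or range.

## Working session

There is one attempt and no reset: what is moved stays moved. The work goes in short steps, Python scripts to look and compute and a tool call to move; the robot and the scene stay as the last step left them, time stands still between calls to the robot, and variables do not carry over. Pictures are saved under pics/ and viewed, and the job is handed in when it is done.

Besides the shell and the picture viewer there is one more tool, called after "Request:" by a JSON object that holds its "op" and its "data". jog_arm: Moves the arm, as the interface text tells. Its arguments: {"type":"object","properties":{"targets":{"type":"string"}},"required":["targets"]}

```bash
ls; mkdir -p pics; cat > h.py <<'E'
import numpy as np, cv2
from plant import telemetry, snapshot, job, models, ctrl
def save(s,n,scale=1.5): cv2.imwrite(f'pics/{n}.png',cv2.resize(s['img'][:,:,::-1],None,fx=scale,fy=scale))
def w(s,u,v,z=None):
    """pixel -> world by depth, or by intersecting plane z"""
    K,R,t=s['intrinsics'],s['R'],s['t']
    d=np.linalg.inv(K)@np.array([u,v,1.])
    C=-R.T@t
    if z is None:
        r=s['range_z'][int(round(v)),int(round(u))]; return R.T@(d*r-t)
    dw=R.T@d; return C+dw*(z-C[2])/dw[2]
def cloud(s):
    K,R,t=s['intrinsics'],s['R'],s['t']
    vv,uu=np.mgrid[0:384,0:512]; d=np.stack([uu,vv,np.ones_like(uu)],-1)@np.linalg.inv(K).T
    return (d*s['range_z'][...,None]-t)@R
def proj(s,X):
    c=s['R']@np.asarray(X)+s['t']; p=s['intrinsics']@c; return p[:2]/p[2]
E
python3 - <<'E'
from h import *
np.set_printoptions(precision=3,suppress=True)
for n in ['scene','side','wrist']:
    s=snapshot(n); save(s,n+'0'); print(n,s['shot'],-s['R'].T@s['t'])
    for k in ['tray','dock','jar1','jar2','jar3','start','beaker','cylinder','wash','tin','spatula']:
        for r in models.cut_out(k,s)[:2]:
            print(k,round(r['conf'],2),r['uv'],w(s,*r['uv']))
    for k in ['home','start_top','tray','dock']:
        for r in models.spot_point(k,s)[:2]: print('pt',k,round(r['conf'],2),r['uv'],w(s,*r['uv'],z=0.057 if k=='start_top' else 0))
print(telemetry.get_obs())
E
```

```text
pics
scene 1 [ 1.315 -0.194  0.737]
tray 0.88 [260.2, 220.8] [ 0.624 -0.076  0.025]
dock 0.71 [320.4, 258.3] [0.788 0.037 0.055]
jar1 0.74 [247.8, 221.9] [ 0.653 -0.112  0.055]
jar1 0.64 [265.0, 212.6] [ 0.622 -0.064  0.051]
jar2 0.74 [247.8, 221.9] [ 0.653 -0.112  0.055]
jar2 0.64 [265.0, 212.6] [ 0.622 -0.064  0.051]
jar3 0.74 [247.8, 221.9] [ 0.653 -0.112  0.055]
jar3 0.64 [265.0, 212.6] [ 0.622 -0.064  0.051]
beaker 0.74 [425.9, 210.6] [0.691 0.335 0.077]
cylinder 0.63 [70.9, 201.8] [ 0.622 -0.517  0.14 ]
wash 0.63 [100.4, 185.9] [ 0.5   -0.486  0.082]
tin 0.74 [138.3, 248.5] [ 0.698 -0.377  0.045]
spatula 0.9 [138.6, 164.3] [ 0.308 -0.419  0.004]
pt start_top 0.56 [386.1, 180.6] [0.542 0.296 0.057]
pt tray 0.59 [263.9, 222.7] [ 0.608 -0.063 -0.   ]
pt tray 0.5 [247.0, 225.6] [ 0.613 -0.11   0.   ]
pt dock 0.71 [352.0, 227.8] [0.656 0.167 0.   ]
side 2 [-0.118 -0.705  0.999]
tray 0.71 [274.8, 185.4] [-0.118 -0.705  0.999]
dock 0.8 [279.7, 141.6] [0.738 0.027 0.056]
dock 0.45 [363.8, 219.4] [ 0.653 -0.386  0.046]
jar1 0.74 [222.0, 186.3] [0.464 0.033 0.03 ]
jar1 0.73 [259.7, 170.4
[... 767 characters left out ...]
143.3] [ 0.682  0.169 -0.   ]
wrist 3 [ 0.229 -0.642  0.384]
beaker 0.37 [217.9, 323.4] [ 0.558 -0.544  0.011]
cylinder 0.73 [214.6, 323.4] [ 0.562 -0.549  0.009]
wash 0.83 [272.7, 302.2] [ 0.438 -0.511  0.076]
spatula 0.74 [355.6, 219.6] [ 0.307 -0.437 -0.001]
{'clock': 2.4, 'joint_pos': array([-47.034,  20.548,   0.68 ,   0.   , -70.136, -16.507]), 'qvel': array([-0.053, -0.048, -0.078, -0.006, -0.024, -0.038]), 'tau': array([  0.001, -58.237,  29.329,   7.002,   0.012,  -0.   ]), 'tool_pos': array([ 0.301, -0.604,  0.227]), 'orientation': array([ 179.997,   -0.001, -153.54 ]), 'force': array([ 0.449, -0.128, -0.147]), 'moment': array([0.031, 0.021, 0.026]), 'opening': 0.08757112319385464}
```

View pics/scene0.png

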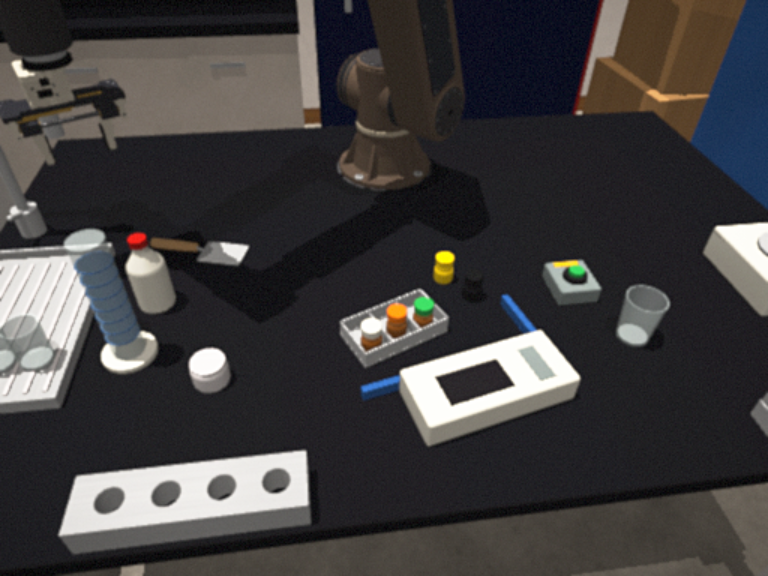

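View pics/side0.png

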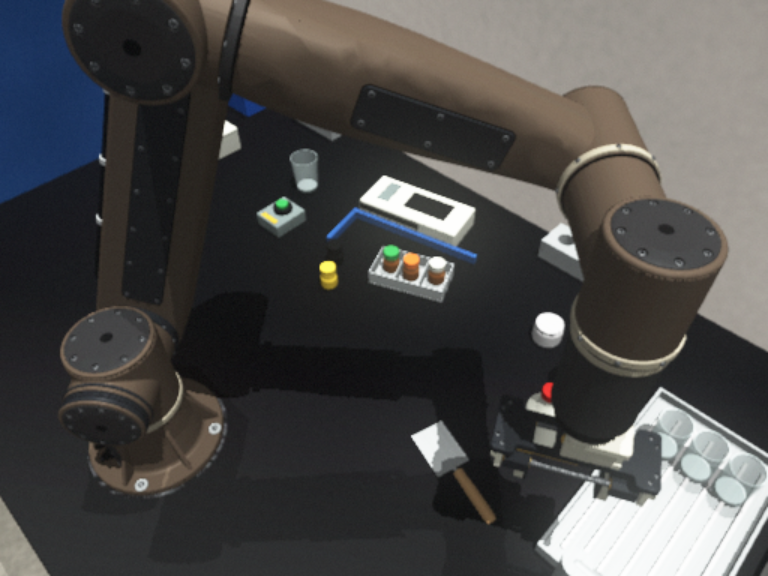

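Scene view (1.5× pixels): the tray is at (395,325), white, orange and green caps from left to right. The blue long rail runs (365,390)→(400,380) behind the instrument and the short rail is at (518,312). The green button is at (574,272). The yellow (443,267) and black (473,285) look-alikes stand loose outside the tray near its +y end, so I'll stay clear of them. Next I'll measure rails, tray and button from depth.

```bash
python3 - <<'E'
from h import *
np.set_printoptions(precision=4,suppress=True)
for n in ['scene','side']:
    s=snapshot(n); np.savez(f'{n}1.npz',**{k:s[k] for k in ['img','range_z','intrinsics','R','t']})
    P=cloud(s); hsv=cv2.cvtColor(s['img'],cv2.COLOR_RGB2HSV); ok=s['range_z']>0
    m=ok&(hsv[...,0]>100)&(hsv[...,0]<125)&(hsv[...,1]>120)&(hsv[...,2]>60)&(P[...,2]>0.012)&(P[...,2]<0.035)&(P[...,0]<0.9)&(P[...,0]>0.45)&(P[...,1]>-.25)&(P[...,1]<.3)
    # rail tops
    q=P[m&(abs(P[...,2]-0.022)<0.004)]
    print(n,'blue',m.sum(),len(q)); 
    np.save(f'{n}_blue.npy',q)
    if len(q): print(q[np.argsort(q[:,1])][::max(1,len(q)//25)])
    b=ok&(P[...,2]>0.045)&(P[...,2]<.09)&(hsv[...,0]>45)&(hsv[...,0]<80)&(hsv[...,1]>120)&(P[...,1]>.2)&(P[...,0]<.9)
    print('green btn',b.sum(),np.median(P[b],axis=0), P[b].min(0),P[b].max(0))
    for nm,lo,hi in [('green',45,80),('orange',5,17),('yellow',20,34)]:
        c=ok&(P[...,2]>0.046)&(P[...,2]<.07)&(hsv[...,0]>lo)&(hsv[...,0]<hi)&(hsv[...,1]>150)&(hsv[...,2]>70)&(P[...,1]<.2)&(P[...,1]>-.2)&(P[...,0]<.8)&(P[...,0]>.4)
        if c.sum(): print(nm,c.sum(),np.mean(P[c],axis=0),P[c].max(0))
E
```

```text
scene blue 348 271
[[ 0.7437 -0.1398  0.0216]
 [ 0.7485 -0.1356  0.0194]
 [ 0.7371 -0.1319  0.0235]
 [ 0.7376 -0.1271  0.0233]
 [ 0.7415 -0.1228  0.0199]
 [ 0.7445 -0.1184  0.0192]
 [ 0.7429 -0.1134  0.0238]
 [ 0.7317 -0.1096  0.0246]
 [ 0.7351 -0.1052  0.0243]
 [ 0.7379 -0.1007  0.0196]
 [ 0.736  -0.0956  0.0239]
 [ 0.7327 -0.0903  0.0228]
 [ 0.7334 -0.0855  0.0229]
 [ 0.7349 -0.0809  0.024 ]
 [ 0.5642  0.148   0.0192]
 [ 0.5804  0.1519  0.0184]
 [ 0.5721  0.1539  0.022 ]
 [ 0.5828  0.156   0.0239]
 [ 0.5867  0.1576  0.0236]
 [ 0.5706  0.1598  0.0237]
 [ 0.6228  0.1608  0.0197]
 [ 0.6248  0.1626  0.0215]
 [ 0.6099  0.1646  0.022 ]
 [ 0.6227  0.1658  0.0228]
 [ 0.6502  0.1675  0.0235]
 [ 0.6292  0.1696  0.0212]
 [ 0.6373  0.1716  0.0251]
 [ 0.639   0.1771  0.0223]]
green btn 72 [0.5416 0.2897 0.0577] [0.5268 0.2766 0.0476] [0.553  0.3051 0.062 ]
green 114 [ 0.6011 -0.0153  0.0581] [0.6154 0.0019 0.0627]
orange 66 [ 0.6163 -0.0655  0.0551] [ 0.6269 -0.0482  0.062 ]
yellow 99 [0.4717 0.0513 0.0546] [0.4849 0.0691 0.0607]
side blue 358 267
[[ 0.7371 -0.1411  0.0237]
 [ 0.7397 -0.1308  0
[... 242 characters left out ...]
0.0184]
 [ 0.7042  0.0414  0.0198]
 [ 0.6913  0.0588  0.0223]
 [ 0.6861  0.0736  0.0215]
 [ 0.6892  0.0916  0.023 ]
 [ 0.6799  0.1128  0.0257]
 [ 0.6749  0.1285  0.0197]
 [ 0.6683  0.1477  0.022 ]
 [ 0.5809  0.1503  0.0186]
 [ 0.5557  0.1537  0.0234]
 [ 0.5588  0.1571  0.024 ]
 [ 0.6139  0.1589  0.0256]
 [ 0.606   0.161   0.0245]
 [ 0.6683  0.1635  0.0224]
 [ 0.6721  0.1674  0.0226]
 [ 0.6596  0.1705  0.019 ]
 [ 0.6346  0.176   0.0216]]
green btn 48 [0.5327 0.2859 0.0583] [0.5179 0.2742 0.0487] [0.5514 0.3047 0.0627]
green 1 [ 0.5889 -0.0245  0.0592] [ 0.5889 -0.0245  0.0592]
orange 37 [ 0.5991 -0.0721  0.0546] [ 0.6234 -0.0568  0.0621]
yellow 47 [0.464  0.0495 0.0546] [0.4845 0.0709 0.0599]
```

```bash
cat > fit.py <<'E'
from h import *
np.set_printoptions(precision=4,suppress=True)
def dockfit(q):
    from scipy.optimize import minimize
    # params cx,cy,yaw ; top points long rail: X in[0,.012]; short Y in [0,.012]
    def f(p):
        c,s=np.cos(p[2]),np.sin(p[2]); d=q[:,:2]-p[:2]; X=d[:,0]*c+d[:,1]*s; Y=-d[:,0]*s+d[:,1]*c
        a=np.hypot(np.clip(abs(X-.006)-.004,0,9), np.clip(abs(Y+.154)-.166,0,9))
        b=np.hypot(np.clip(abs(Y-.006)-.004,0,9), np.clip(abs(X+.05)-.062,0,9))
        return np.minimum(np.minimum(a,b),.006).sum()
    r=min((minimize(f,[.66+dx,.165,.23+dy],method='Nelder-Mead',options=dict(xatol=1e-5,fatol=1e-6,maxiter=4000,initial_simplex=[[.66+dx,.165,.23+dy],[.67+dx,.165,.23+dy],[.66+dx,.175,.23+dy],[.66+dx,.165,.26+dy]])) for dx in(-.006,0,.006) for dy in(-.03,0,.03)),key=lambda r:r.fun)
    return r.x,r.fun/len(q)
def trayfit(s,dock=None,box=None):
    P=cloud(s); m=(s['range_z']>0)&(P[...,2]>.027)&(P[...,2]<.039)
    m&=(P[...,0]>.5)&(P[...,0]<.72)&(P[...,1]>-.2)&(P[...,1]<.17)
    hsv=cv2.cvtColor(s['img'],cv2.COLOR_RGB2HSV); m&=(hsv[...,1]<70)&(hsv[...,2]>60)
    q=P[m][:,:2]
    if dock is not None:
        c,ss=np.cos(dock[2]),np.sin(dock[2]); d=q-dock[:2]; q=q[(d[:,0]*c+d[:,1]*ss)<.004]
    return q
if __name__=='__main__':
    for n in ['scene','side']:
        s=dict(np.load(f'{n}1.npz')); q=np.load(f'{n}_blue.npy'); d,e=dockfit(q); print(n,'dock',d,e,'deg',np.degrees(d[2]))
        t=trayfit(s,d); r=cv2.minAreaRect((t*1000).astype(np.float32)); print(len(t),r)
        print(cv2.boxPoints(r))
    q=np.vstack([np.load('scene_blue.npy'),np.load('side_blue.npy')]); print(dockfit(q))
E
python3 fit.py
```

```text
scene dock [0.6642 0.1691 0.2348] 0.0005555200258855782 deg 13.454408436050748
498 ((606.104248046875, -67.195556640625), (92.33796691894531, 170.65274047851562), 23.220977783203125)
[[ 530.033    -6.9848]
 [ 597.3177 -163.8132]
 [ 682.1755 -127.4063]
 [ 614.8908   29.422 ]]
side dock [0.6623 0.1679 0.2252] 0.0005053479952138397 deg 12.900648570164877
282 ((603.4563598632812, -67.03163146972656), (96.24927520751953, 171.59576416015625), 23.196855545043945)
[[ 525.4272   -7.1258]
 [ 593.0173 -164.8492]
 [ 681.4855 -126.9375]
 [ 613.8954   30.786 ]]
(array([0.6611, 0.1687, 0.2411]), np.float64(0.0006932289027446961))
```

```bash
python3 - <<'E'
import cv2,numpy as np
for n,(a,b,c,d) in {'scene':(170,285,200,400),'side':(115,215,170,330)}.items():
    im=np.load(n+'1.npz')['img'][a:b,c:d,::-1]; cv2.imwrite(f'pics/{n}_crop.png',cv2.resize(im,None,fx=4,fy=4,interpolation=cv2.INTER_CUBIC))
E
```

```text
(no output)
```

View pics/scene_crop.png

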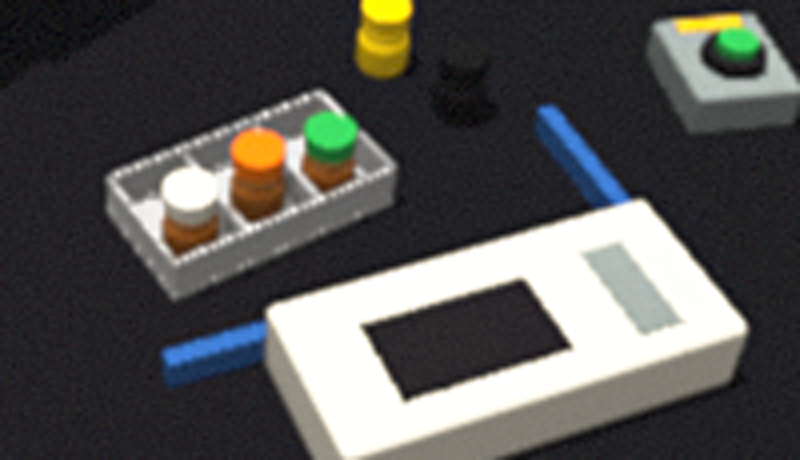

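View pics/side_crop.png

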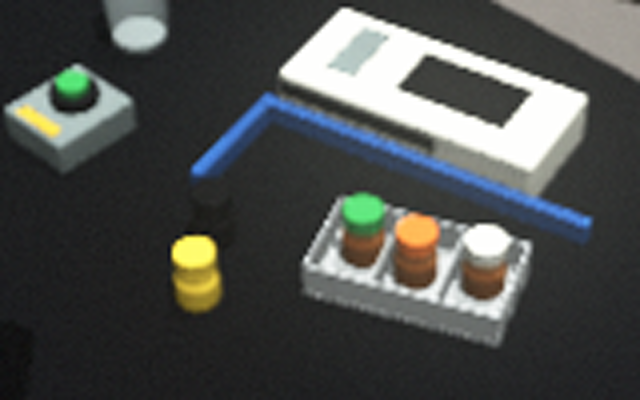

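Both views agree: the dock corner is at (0.663,0.168) with yaw 13.2°. The tray is at (0.605,-0.067) with yaw 23.2°, so 10° off the rails, and its fitted size of 92x171 mm matches. The three jars are in the tray (white, orange, green). I still need the black look-alike's position relative to the sweep.

```bash
python3 - <<'E'
from h import *
np.set_printoptions(precision=4,suppress=True)
D=np.array([.6632,.1685]);a=np.radians(13.2);R=np.array([[np.cos(a),np.sin(a)],[-np.sin(a),np.cos(a)]])
for n in ['scene','side']:
    s=dict(np.load(n+'1.npz')); P=cloud(s)
    d=(P[...,:2]-D)@R.T
    m=(s['range_z']>0)&(P[...,2]>.025)&(P[...,2]<.07)&(d[...,0]>-.28)&(d[...,0]<-.005)&(d[...,1]<.0)&(d[...,1]>-.13)
    q=np.c_[d[m],P[m][:,2]]
    far=q[:,0]<-.17
    for nm,g in [('yellow?',q[far]),('black?',q[~far])]: print(n,nm,len(g),np.percentile(g,[5,50,95],axis=0) if len(g) else '')
    b=P[(s['range_z']>0)&(P[...,2]>.03)&(P[...,2]<.042)&(P[...,0]<.65)&(P[...,0]>.45)&(P[...,1]>.21)&(P[...,1]<.36)]
    print('box',cv2.minAreaRect((b[:,:2]*1000).astype(np.float32)))
E
```

```text
scene yellow? 167 [[-0.2276 -0.0849  0.0268]
 [-0.2079 -0.0725  0.0505]
 [-0.1997 -0.0551  0.0579]]
scene black? 198 [[-0.1607 -0.1265  0.0265]
 [-0.1413 -0.0447  0.0495]
 [-0.0918 -0.0266  0.0578]]
box ((565.5337524414062, 291.7272644042969), (169.03607177734375, 80.38628387451172), 1.2053462266921997)
side yellow? 144 [[-0.2348 -0.0848  0.0271]
 [-0.2243 -0.0724  0.053 ]
 [-0.2048 -0.0551  0.0596]]
side black? 142 [[-0.1676 -0.1279  0.0265]
 [-0.1564 -0.0458  0.0506]
 [-0.0913 -0.0269  0.0597]]
box ((565.0275268554688, 297.648681640625), (177.69276428222656, 90.70047760009766), 10.514174461364746)
```

Request:
{"op": "jog_arm", "data": {"targets": "-0.05 0.04 0 0 0 2 1; -0.1 0.085 0 0 0 4 1; -0.15 0.13 0 0 0 6 1; -0.2 0.175 0 0 0 8 1; -0.25 0.215 0 0 0 10 1; -0.3 0.26 0.02 0 0 12 1; -0.35 0.305 0.05 0 0 13.3 1; -0.39 0.34 0.08 0 0 13.3 1"}}

```text
clock: 3.5
tool_pos: [0.4881, -0.152, 0.1618]
orientation: [-180.0, 0.1, -166.8]
force: [1.2, -0.6, -0.3]
opening: 0.0877
```

Request:
{"op": "jog_arm", "data": {"targets": "-0.01 0.02 0.03 0 0 0 1; -0.025 0.04 0.06 0 0 0 1; -0.038 0.056 0.085 0 0 0 1; -0.038 0.056 0.11 0 0 0 1; -0.038 0.056 0.13 0 0 0 1; -0.038 0.056 0.145 0 0 0 1; -0.038 0.056 0.149 0 0 0 1; -0.038 0.056 0.149 0 0 0 1"}}

```text
clock: 4.5
tool_pos: [0.513, -0.0889, 0.0131]
orientation: [-180.0, 0.2, -166.8]
force: [-0.1, -0.1, -0.0]
opening: 0.0875
```

```bash
python3 - <<'E'
from h import *
o=telemetry.get_obs();print(o['tool_pos'],o['force'])
s=snapshot('scene');save(s,'scene2')
E
```

```text
[ 0.51296399 -0.08891403  0.01312665] [-0.12216659 -0.10948259 -0.04971584]
```

View pics/scene2.png

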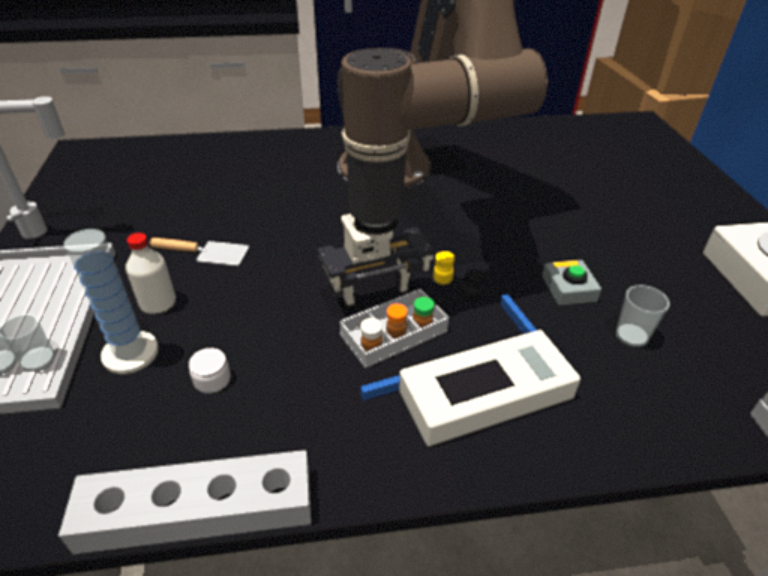

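The fingers straddle the tray's robot-side wall, at about (345,290) and (402,280), clear of the yellow jar. I'll start the push toward the long rail.

Request:
{"op": "jog_arm", "data": {"targets": "-0.008 0 0 0 0 0 1; -0.016 0 0 0 0 0 1; -0.024 0 0 0 0 0 1; -0.032 0 0 0 0 0 1; -0.04 0 0 0 0 0 1; -0.048 0 0 0 0 0 1; -0.056 0 0 0 0 0 1; -0.062 0 0 0 0 0 1"}}

```text
clock: 5.55
tool_pos: [0.5738, -0.0748, 0.0134]
orientation: [-180.0, 0.2, -166.8]
force: [-2.1, -1.3, -0.1]
opening: 0.0876
```

```bash
python3 - <<'E'
from h import *
s=snapshot('scene');save(s,'scene3')
E
```

```text
(no output)
```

View pics/scene3.png

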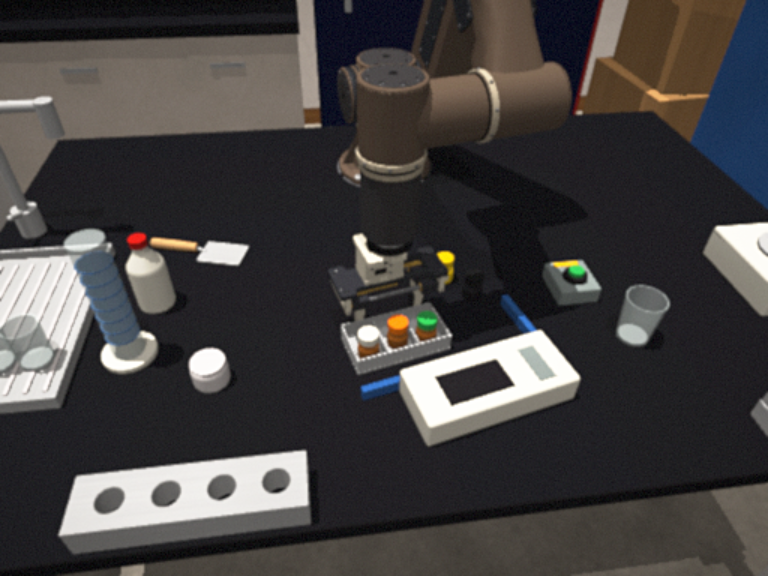

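The tray has turned parallel with the rails, both fingers are on it and the jars are standing. I'll continue.

Request:
{"op": "jog_arm", "data": {"targets": "-0.007 0 0 0 0 0 1; -0.014 0 0 0 0 0 1; -0.021 0 0 0 0 0 1; -0.027 0 0 0 0 0 1; -0.032 0 0 0 0 0 1; -0.035 0 0 0 0 0 1; -0.038 0 0 0 0 0 1; -0.04 0 0 0 0 0 1"}}

```text
clock: 6.6
tool_pos: [0.6137, -0.0655, 0.0137]
orientation: [-179.9, 0.2, -166.8]
force: [-2.3, 0.3, -1.5]
opening: 0.0877
```

Request:
{"op": "jog_arm", "data": {"targets": "-0.001 0 0 0 0 0 1; -0.002 0 0 0 0 0 1; -0.003 0 0 0 0 0 1; -0.004 0 0 0 0 0 1; -0.005 0 0 0 0 0 1; -0.006 0 0 0 0 0 1; -0.006 0 0 0 0 0 1; -0.006 0 0 0 0 0 1"}}

```text
clock: 7.6
tool_pos: [0.6143, -0.0653, 0.0134]
orientation: [-180.0, -0.3, -166.9]
force: [-17.5, -1.5, 12.4]
opening: 0.0878
```

Request:
{"op": "jog_arm", "data": {"targets": "0.01 0 0 0 0 0 1; 0.025 0 -0.01 0 0 0 0.7; 0.03 0 -0.04 0 0 0 0.3; 0.03 -0.03 -0.08 0 0 0 0; 0.03 -0.08 -0.12 0 0 -10 0; 0.02 -0.13 -0.12 0 0 -20 0; 0 -0.18 -0.12 0 0 -30 0; -0.02 -0.22 -0.12 0 0 -40 0"}}

```text
clock: 8.6
tool_pos: [0.6853, -0.2769, 0.1349]
orientation: [180.0, -0.2, -126.6]
force: [1.3, 0.8, -0.0]
opening: 0.0439
```

```bash
cat > chk.py <<'E'
import sys; from fit import *
D=np.array([.6632,.1685]);a=np.radians(13.2);Rd=np.array([[np.cos(a),np.sin(a)],[-np.sin(a),np.cos(a)]])
o=telemetry.get_obs(); print('tcp dock',Rd@(o['tool_pos'][:2]-D),o['tool_pos'],o['orientation'],o['opening'],o['clock'])
for n in sys.argv[2:]:
    s=snapshot(n); save(s,n+sys.argv[1])
    np.savez(f'{n}{sys.argv[1]}.npz',**{k:s[k] for k in ['img','range_z','intrinsics','R','t']})
    t=(trayfit(s,[*D,a])-D)@Rd.T; t=t[(t[:,0]>-.2)]
    print(n,len(t),'x',np.percentile(t[:,0],[0,2,98,100]),'y',np.percentile(t[:,1],[0,2,98,100]),cv2.minAreaRect((t*1000).astype(np.float32)))
E
python3 chk.py 4 scene side
```

```text
tcp dock [-0.0802 -0.4387] [ 0.6853 -0.2769  0.1349] [ 179.9603   -0.1725 -126.604 ] 0.043868516539646955 8.6
scene 380 x [-0.0912 -0.0895  0.0008  0.0016] y [-0.3093 -0.3089 -0.1397 -0.1378] ((-44.626121520996094, -223.51397705078125), (92.48017883300781, 171.59881591796875), 0.24976110458374023)
side 238 x [-0.0932 -0.0924 -0.0002  0.0033] y [-0.31   -0.3093 -0.1399 -0.1388] ((-45.113197326660156, -224.7167205810547), (170.63604736328125, 95.58480072021484), 89.13270568847656)
```

View pics/scene4.png

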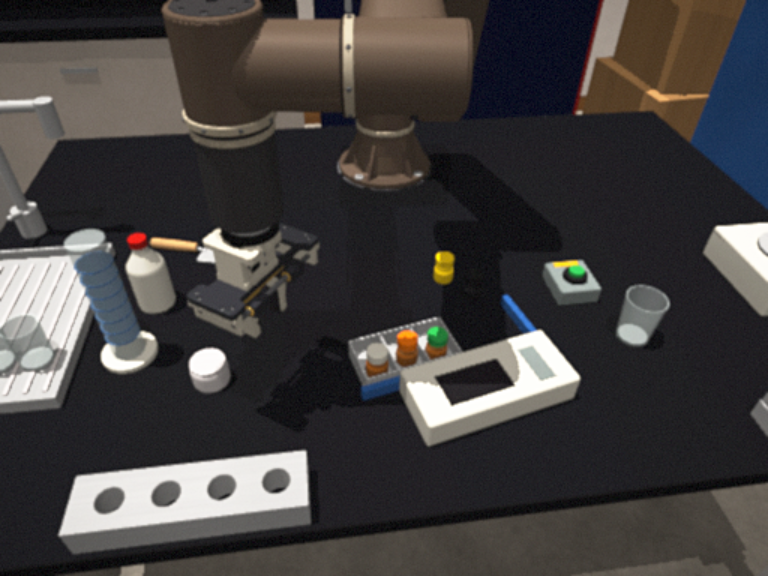

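View pics/side4.png

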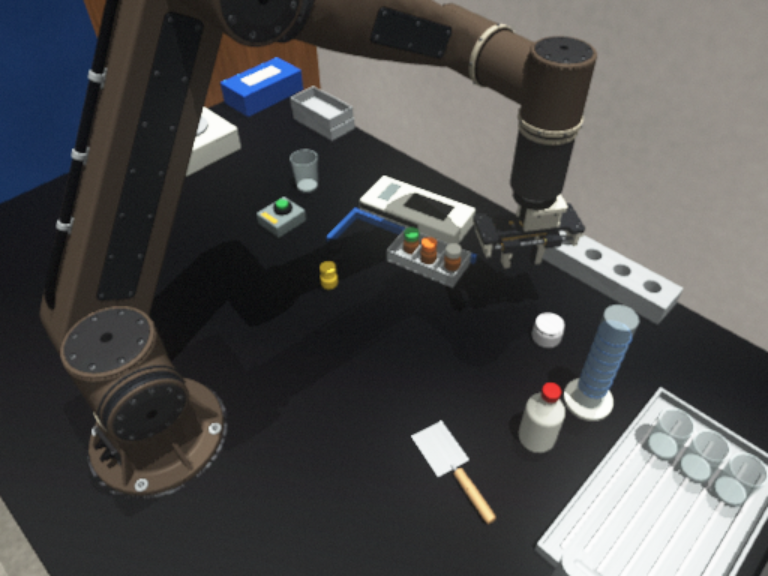

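After the X push both cameras put the tray flat on the long rail (centre X≈-45 mm, 0.2–0.9° off), and its -y end is at Y≈-309 mm. It needs about 139 mm along +Y. Next I'll place the narrowed fingers behind that end.

Request:
{"op": "jog_arm", "data": {"targets": "-0.01 0.005 0 0 0 -10 -0.32; -0.02 0.01 0 0 0 -20 -0.32; -0.04 0.02 0 0 0 -30 -0.32; -0.06 0.035 0.02 0 0 -40 -0.32; -0.086 0.05 0.05 0 0 -49.8 -0.32; -0.086 0.05 0.085 0 0 -49.8 -0.32; -0.086 0.05 0.115 0 0 -49.8 -0.32; -0.086 0.05 0.121 0 0 -49.8 -0.32"}}

```text
clock: 9.7
tool_pos: [0.6957, -0.1795, 0.0106]
orientation: [179.6, -0.1, -76.9]
force: [-0.2, 0.2, 0.3]
opening: 0.0298
```

```bash
python3 chk.py 5 side
```

```text
tcp dock [-0.0479 -0.3463] [ 0.6957 -0.1795  0.0106] [179.649   -0.057  -76.9478] 0.029848590924328053 9.7
side 202 x [-0.0942 -0.0932  0.0004  0.0024] y [-0.3085 -0.2926 -0.1393 -0.1374] ((-45.8682746887207, -222.92849731445312), (96.6069107055664, 171.0680694580078), 0.0010383065091446042)
```

View pics/side5.png

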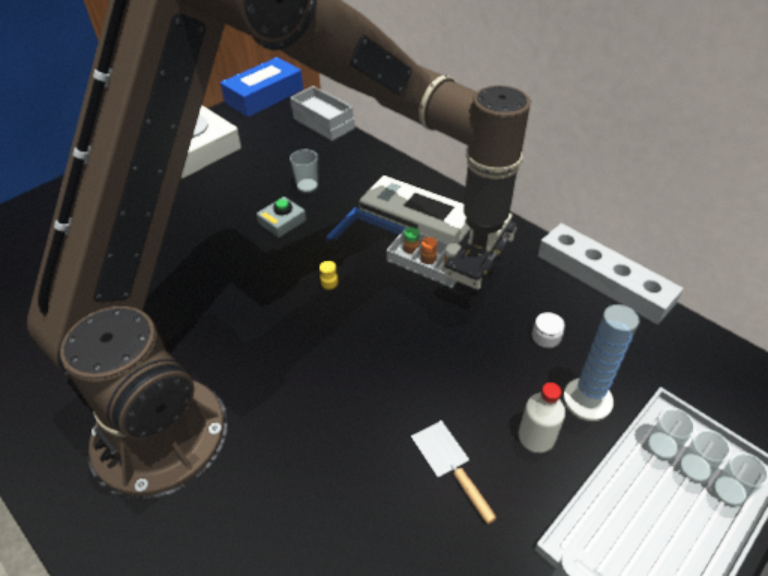

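The fingers are lowered behind the -y end and clear of the rail. Now the push along +Y.

Request:
{"op": "jog_arm", "data": {"targets": "-0.008 0 0 0 0 0 -0.32; -0.016 0 0 0 0 0 -0.32; -0.024 0 0 0 0 0 -0.32; -0.032 0 0 0 0 0 -0.32; -0.04 0 0 0 0 0 -0.32; -0.048 0 0 0 0 0 -0.32; -0.056 0 0 0 0 0 -0.32; -0.064 0 0 0 0 0 -0.32"}}

```text
clock: 10.75
tool_pos: [0.6825, -0.1177, 0.0121]
orientation: [179.8, -0.2, -76.9]
force: [0.5, -4.9, 3.4]
opening: 0.0299
```

```bash
python3 chk.py 6 side
```

```text
tcp dock [-0.0466 -0.2831] [ 0.6825 -0.1177  0.0121] [179.7789  -0.1519 -76.9292] 0.02986824897496131 10.75
side 170 x [-0.0929 -0.0925  0.0011  0.0039] y [-0.2711 -0.2562 -0.1025 -0.1012] ((-44.66813278198242, -186.2974853515625), (169.8999481201172, 96.76436614990234), 89.78070831298828)
```

View pics/side6.png

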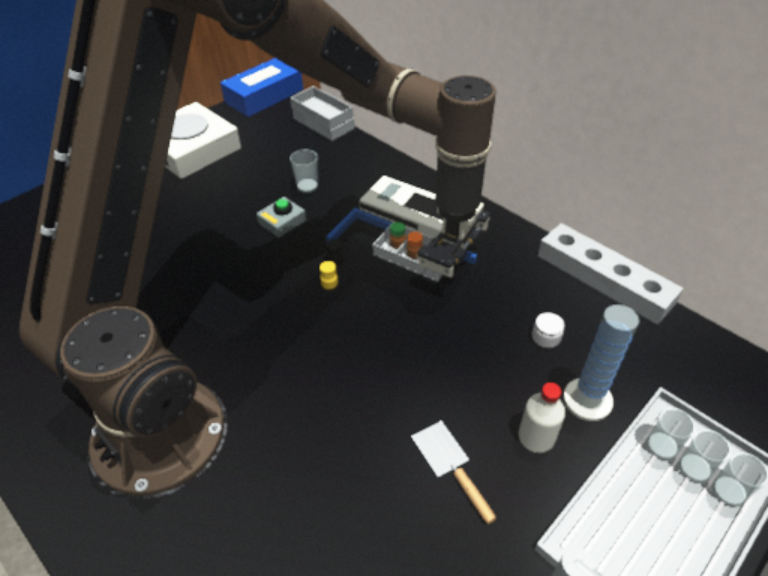

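Request:
{"op": "jog_arm", "data": {"targets": "-0.008 0 0 0 0 0 -0.32; -0.016 0 0 0 0 0 -0.32; -0.024 0 0 0 0 0 -0.32; -0.032 0 0 0 0 0 -0.32; -0.04 0 0 0 0 0 -0.32; -0.048 0 0 0 0 0 -0.32; -0.056 0 0 0 0 0 -0.32; -0.064 0 0 0 0 0 -0.32"}}

```text
clock: 11.8
tool_pos: [0.6676, -0.0539, 0.0119]
orientation: [179.8, -0.1, -76.9]
force: [0.9, -3.8, 2.0]
opening: 0.03
```

Request:
{"op": "jog_arm", "data": {"targets": "-0.006 0 0 0 0 0 -0.32; -0.012 0 0 0 0 0 -0.32; -0.018 0 0 0 0 0 -0.32; -0.023 0 0 0 0 0 -0.32; -0.027 0 0 0 0 0 -0.32; -0.03 0 0 0 0 0 -0.32; -0.032 0 0 0 0 0 -0.32; -0.033 0 0 0 0 0 -0.32"}}

```text
clock: 12.8
tool_pos: [0.6602, -0.0217, 0.0118]
orientation: [179.8, -0.1, -76.9]
force: [0.7, -5.1, 2.4]
opening: 0.0301
```

```bash
python3 chk.py 7 side
```

```text
tcp dock [-0.0464 -0.1845] [ 0.6602 -0.0217  0.0118] [179.7806  -0.129  -76.9133] 0.030080763497728005 12.8
side 141 x [-0.0922 -0.0918  0.0001  0.0022] y [-0.1964 -0.196  -0.0044 -0.0038] ((-45.52605438232422, -100.14692687988281), (193.37442016601562, 93.95729064941406), 89.10295867919922)
```

Request:
{"op": "jog_arm", "data": {"targets": "-0.002 0 0 0 0 0 -0.32; -0.004 0 0 0 0 0 -0.32; -0.005 0 0 0 0 0 -0.32; -0.006 0 0 0 0 0 -0.32; -0.007 0 0 0 0 0 -0.32; -0.008 0 0 0 0 0 -0.32; -0.009 0 0 0 0 0 -0.32; -0.009 0 0 0 0 0 -0.32"}}

```text
clock: 13.85
tool_pos: [0.6589, -0.0164, 0.0119]
orientation: [179.8, -0.3, -76.9]
force: [6.9, -22.7, -0.8]
opening: 0.0299
```

Contact with the short rail shows as 23 N. I'll back off and check.

Request:
{"op": "jog_arm", "data": {"targets": "0.003 0 0 0 0 0 -0.32; 0.012 0 0 0 0 0 -0.32; 0.03 0 -0.01 0 0 0 -0.32; 0.03 0 -0.05 0 0 0 -0.32; 0.03 0.04 -0.09 0 0 0 -0.32; 0.03 0.09 -0.12 0 0 0 -0.32; 0.03 0.14 -0.12 0 0 0 -0.32; 0.03 0.16 -0.12 0 0 0 -0.32"}}

```text
clock: 14.85
tool_pos: [0.5081, -0.0818, 0.1342]
orientation: [179.9, -0.3, -77.0]
force: [1.3, -0.8, 0.0]
opening: 0.0302
```

```bash
python3 chk.py 8 scene side; python3 - <<'E'
import cv2,numpy as np
for n,(a,b,c,d) in {'scene':(150,300,220,420),'side':(105,215,170,330)}.items():
    im=np.load(n+'8.npz')['img'][a:b,c:d,::-1]; cv2.imwrite(f'pics/{n}8_crop.png',cv2.resize(im,None,fx=4,fy=4,interpolation=cv2.INTER_CUBIC))
E
```

```text
tcp dock [-0.2082 -0.2083] [ 0.5081 -0.0818  0.1342] [179.8711  -0.2817 -76.9681] 0.030166687228041444 14.85
scene 362 x [-0.0902 -0.0889  0.0008  0.0019] y [-0.1698 -0.1687  0.0003  0.0016] ((-44.19004821777344, -84.08202362060547), (171.48086547851562, 92.05988311767578), 89.79166412353516)
side 96 x [-0.0929 -0.0922 -0.0002  0.0023] y [-0.1717 -0.169   0.0015  0.0024] ((-45.17262268066406, -84.64912414550781), (174.0991973876953, 95.23206329345703), 89.89777374267578)
```

View pics/scene8_crop.png

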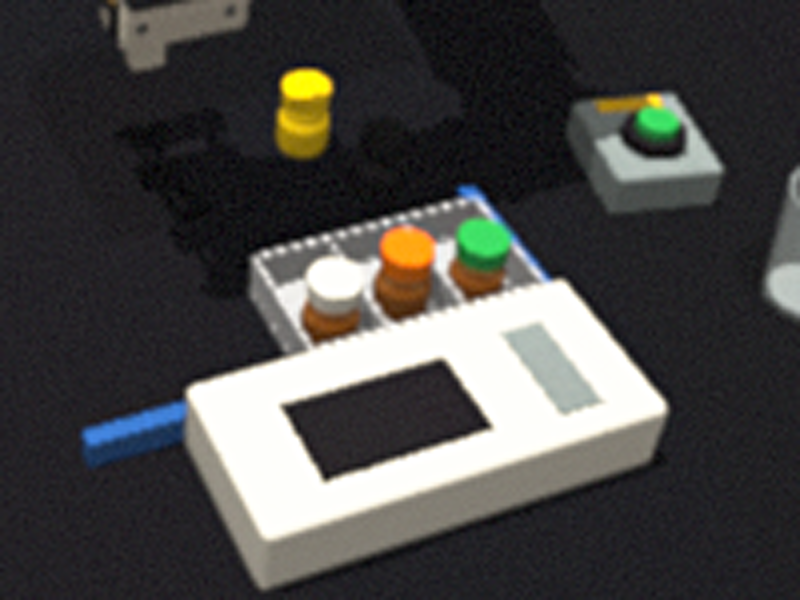

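View pics/side8_crop.png

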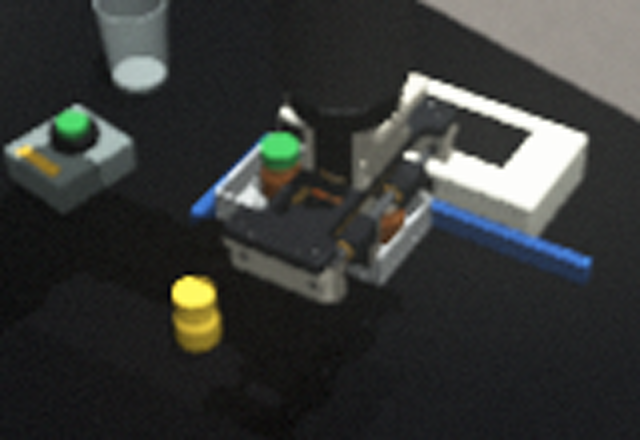

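The tray reads home in both views: centre (-44..-45, -84..-85) mm, yaw within 0.2°, jars upright, look-alikes unmoved. I'll add one gentle nudge toward the long rail near mid-length to confirm that contact, staying clear of the black jar.

Request:
{"op": "jog_arm", "data": {"targets": "-0.03 -0.02 0 0 0 0 -0.32; -0.07 -0.04 0 0 0 0 -0.32; -0.105 -0.056 0 0 0 0 -0.32; -0.105 -0.06 0.03 0 0 0 -0.32; -0.105 -0.06 0.07 0 0 0 -0.32; -0.105 -0.06 0.1 0 0 0 -0.32; -0.105 -0.06 0.119 0 0 0 -0.32; -0.105 -0.06 0.12 0 0 0 -0.32"}}

```text
clock: 15.95
tool_pos: [0.5431, 0.0332, 0.0122]
orientation: [179.7, -0.3, -77.0]
force: [-0.1, -0.7, 0.2]
opening: 0.0299
```

Request:
{"op": "jog_arm", "data": {"targets": "0 -0.004 0 0 0 0 -0.32; 0 -0.008 0 0 0 0 -0.32; 0 -0.012 0 0 0 0 -0.32; 0 -0.016 0 0 0 0 -0.32; 0 -0.019 0 0 0 0 -0.32; 0 -0.022 0 0 0 0 -0.32; 0 -0.024 0 0 0 0 -0.32; 0 -0.025 0 0 0 0 -0.32"}}

```text
clock: 16.95
tool_pos: [0.5675, 0.0388, 0.012]
orientation: [179.7, -0.3, -77.0]
force: [-0.3, 0.2, 0.1]
opening: 0.0298
```

```bash
python3 chk.py 9 scene
```

```text
tcp dock [-0.1227 -0.1044] [0.5675 0.0388 0.012 ] [179.6975  -0.3133 -76.9686] 0.02978305041008623 16.95
scene 290 x [-0.1485 -0.1024  0.0011  0.0037] y [-0.1692 -0.1689  0.0003  0.0016] ((-72.52879333496094, -83.07489013671875), (171.70262145996094, 150.71726989746094), 88.9681167602539)
```

View pics/scene9.png

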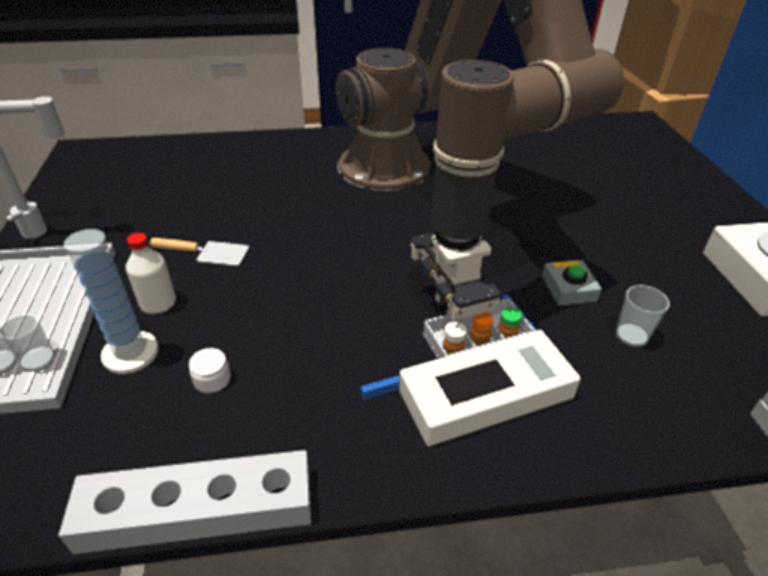

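Request:
{"op": "jog_arm", "data": {"targets": "0 -0.001 0 0 0 0 -0.32; 0 -0.002 0 0 0 0 -0.32; 0 -0.003 0 0 0 0 -0.32; 0 -0.004 0 0 0 0 -0.32; 0 -0.005 0 0 0 0 -0.32; 0 -0.006 0 0 0 0 -0.32; 0 -0.006 0 0 0 0 -0.32; 0 -0.006 0 0 0 0 -0.32"}}

```text
clock: 18.0
tool_pos: [0.5694, 0.0391, 0.0119]
orientation: [179.3, -0.3, -77.0]
force: [-14.8, 0.9, 15.0]
opening: 0.0297
```

Contact at about 15 N with only about 1 mm of give, so the tray is seated on the long rail. I'll retreat, shut the gripper and go over to the button.

Request:
{"op": "jog_arm", "data": {"targets": "0 0.004 0 0 0 0 -0.32; 0 0.014 0 0 0 0 -0.32; 0 0.014 -0.03 0 0 0 -0.32; 0 0.014 -0.07 0 0 0 -0.32; 0 0.02 -0.12 0 0 0 -1; -0.04 0.02 -0.16 0 0 0 -1; -0.09 0.02 -0.16 0 0 0 -1; -0.13 0.015 -0.16 0 0 0 -1"}}

```text
clock: 19.0
tool_pos: [0.5268, 0.1652, 0.1723]
orientation: [179.4, -0.3, -77.0]
force: [0.5, 0.1, -1.0]
opening: 0.0009
```

```bash
python3 chk.py 10 scene side wrist; python3 - <<'E'
from h import *
np.set_printoptions(precision=4,suppress=True)
for n in ['scene','side','wrist']:
    s=dict(np.load(n+'10.npz')); P=cloud(s); hsv=cv2.cvtColor(s['img'],cv2.COLOR_RGB2HSV)
    b=(hsv[...,0]>45)&(hsv[...,0]<80)&(hsv[...,1]>120)&(hsv[...,2]>60)&(P[...,1]>.2)&(P[...,1]<.4)&(P[...,2]>.05)&(P[...,2]<.066)
    v,u=np.nonzero(b)
    if len(u): print(n,len(u),P[b].mean(0),'plane',w(s,u.mean(),v.mean(),.057))
E
```

```text
tcp dock [-0.1335  0.028 ] [0.5268 0.1652 0.1723] [179.4473  -0.2573 -77.009 ] 0.0009384046244130886 19.0
scene 363 x [-0.0893 -0.0882  0.0009  0.0017] y [-0.1694 -0.1688  0.0002  0.0017] ((-43.81156921386719, -83.84193420410156), (91.07695770263672, 171.14639282226562), 0.0007122010574676096)
side 251 x [-0.0933 -0.0924  0.0004  0.0027] y [-0.1707 -0.1689  0.0004  0.002 ] ((-45.34660339355469, -84.34471893310547), (172.65579223632812, 95.94730377197266), 89.96638488769531)
wrist 2313 x [-0.0895 -0.0892  0.0001  0.0009] y [-0.1457 -0.1408 -0.      0.0004] ((-44.235870361328125, -72.56832122802734), (145.8502655029297, 90.37906646728516), 89.73112487792969)
scene 68 [0.5408 0.2895 0.0571] plane [0.5407 0.2896 0.057 ]
side 42 [0.5335 0.2889 0.0579] plane [0.5341 0.2898 0.057 ]
```

View pics/wrist10.png

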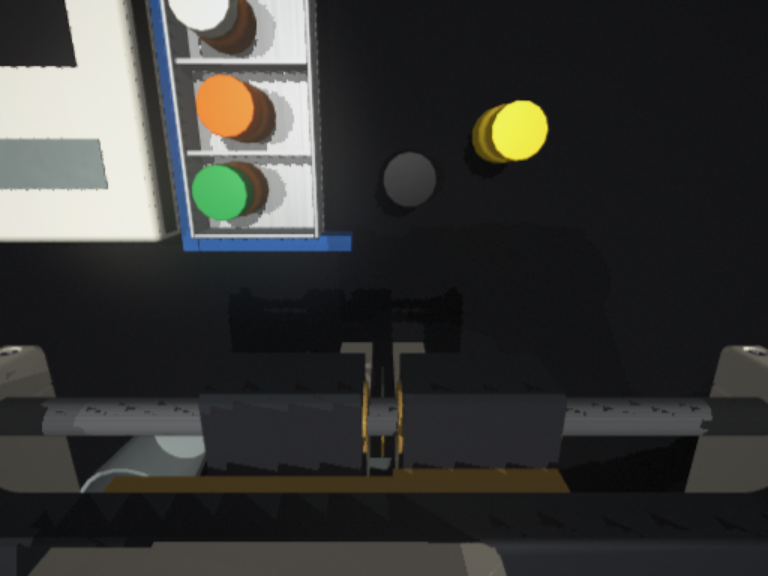

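View pics/scene10.png

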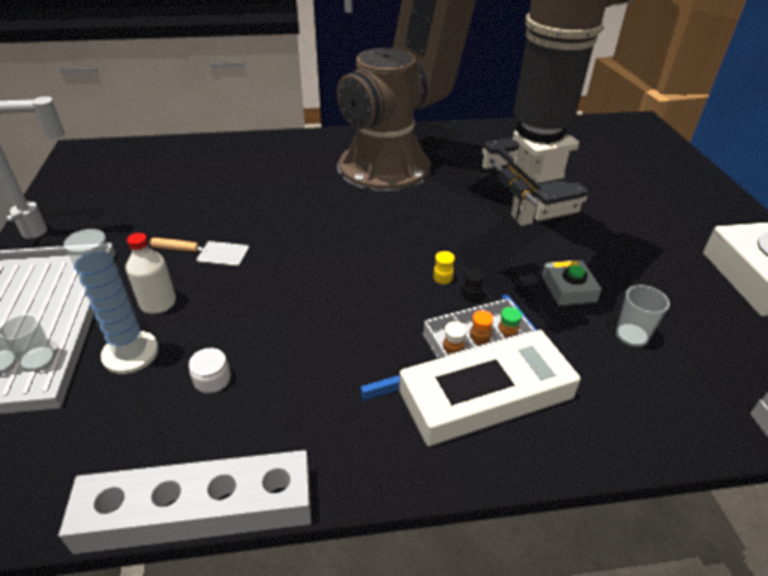

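The wrist view shows the tray flush with both blue rails: long rail at left x≈165, short rail at y≈242. All three jars are upright, and the black (410,180) and yellow (515,130) look-alikes are untouched. The only green button is on the grey box (574,272 in scene), measured at (0.538,0.290,0.057). Moving above it.

Request:
{"op": "jog_arm", "data": {"targets": "-0.04 -0.013 0 0 0 0 -1; -0.08 -0.026 0 0 0 0 -1; -0.119 -0.039 0 0 0 0 -1; -0.119 -0.039 0.03 0 0 0 -1; -0.119 -0.039 0.06 0 0 0 -1; -0.119 -0.039 0.085 0 0 0 -1; -0.119 -0.039 0.1 0 0 0 -1; -0.119 -0.039 0.102 0 0 0 -1"}}

```text
clock: 20.15
tool_pos: [0.5366, 0.2884, 0.0674]
orientation: [179.3, -0.4, -76.9]
force: [0.5, 0.1, 0.6]
opening: 0.0005
```

```bash
python3 chk.py 11 scene side; python3 - <<'E'
import cv2,numpy as np
o=[]
for n,(a,b,c,d) in {'scene':(110,210,320,440),'side':(70,170,140,260)}.items():
    o.append(cv2.resize(np.load(n+'11.npz')['img'][a:b,c:d,::-1],None,fx=3.3,fy=3.3,interpolation=cv2.INTER_CUBIC))
cv2.imwrite('pics/btn11.png',np.hstack(o))
E
```

```text
tcp dock [-0.0959  0.1457] [0.5366 0.2884 0.0674] [179.2736  -0.3595 -76.8896] 0.00047663566361141283 20.15
scene 365 x [-0.09   -0.0883  0.0009  0.0017] y [-0.1695 -0.1688 -0.0002  0.0016] ((-44.24748992919922, -83.86457824707031), (171.12008666992188, 91.54700469970703), 89.81021881103516)
side 250 x [-0.0934 -0.0921  0.0003  0.0033] y [-0.17   -0.1684  0.0001  0.0017] ((-44.90852355957031, -84.15784454345703), (96.5926742553711, 171.605224609375), 0.19587601721286774)
```

View pics/btn11.png

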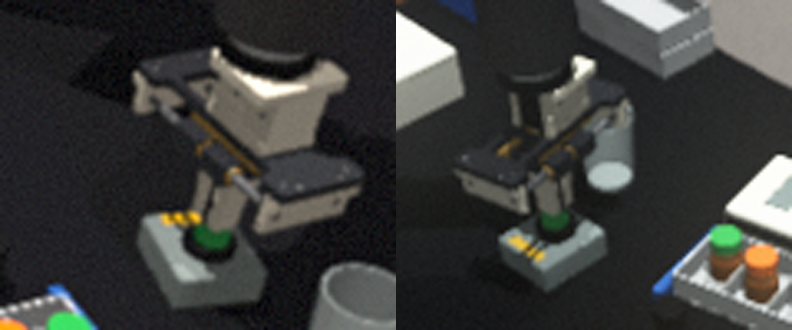

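Request:
{"op": "jog_arm", "data": {"targets": "0 0 0.004 0 0 0 -1; 0 0 0.008 0 0 0 -1; 0 0 0.011 0 0 0 -1; 0 0 0.013 0 0 0 -1; 0 0 0.015 0 0 0 -1; 0 0 0.017 0 0 0 -1; 0 0 0.019 0 0 0 -1; 0 0 0.019 0 0 0 -1"}}

```text
clock: 21.25
tool_pos: [0.5372, 0.2892, 0.0511]
orientation: [179.4, -0.3, -76.8]
force: [-5.2, -1.4, 14.1]
opening: 0.0002
```

Bottomed out: the tip is at 51.1 mm, exactly 6 mm down, and 14 N is well over the 5 N spring. Releasing and clearing.

Request:
{"op": "jog_arm", "data": {"targets": "0 0 0.001 0 0 0 -1; 0 0 -0.006 0 0 0 -1; 0 0 -0.016 0 0 0 -1; 0 0 -0.04 0 0 0 -1; 0 0 -0.08 0 0 0 -1; 0 0 -0.12 0 0 0 -1; 0 0.05 -0.14 0 0 0 -1; 0 0.09 -0.14 0 0 0 -1"}}

```text
clock: 22.25
tool_pos: [0.4504, 0.27, 0.1938]
orientation: [179.6, -0.2, -76.9]
force: [0.4, 1.0, -0.5]
opening: 0.0006
```

```bash
python3 chk.py 12 scene side; python3 - <<'E'
from h import *
np.set_printoptions(precision=4,suppress=True)
for n in ['scene','side']:
    s=dict(np.load(n+'12.npz')); P=cloud(s); hsv=cv2.cvtColor(s['img'],cv2.COLOR_RGB2HSV)
    b=(hsv[...,0]>45)&(hsv[...,0]<80)&(hsv[...,1]>120)&(hsv[...,2]>60)&(P[...,1]>.2)&(P[...,1]<.4)&(P[...,2]>.04)&(P[...,2]<.066)
    print(n,b.sum(),P[b].mean(0),np.percentile(P[b][:,2],[50,80]))
E
```

```text
tcp dock [-0.184   0.1474] [0.4504 0.27   0.1938] [179.5817  -0.1884 -76.8606] 0.0005867993682827249 22.25
scene 372 x [-0.0906 -0.0885  0.0007  0.0028] y [-0.1694 -0.169   0.0002  0.0011] ((-43.425594329833984, -84.21330261230469), (170.96011352539062, 92.63225555419922), 89.07817077636719)
side 251 x [-0.0929 -0.0921  0.0001  0.0032] y [-0.1694 -0.1682  0.0015  0.003 ] ((-45.0290412902832, -83.35823059082031), (172.80020141601562, 95.39956665039062), 89.44095611572266)
scene 76 [0.5403 0.2897 0.0566] [0.0576 0.0591]
side 45 [0.5335 0.288  0.0577] [0.0585 0.0606]
```

View pics/scene12.png

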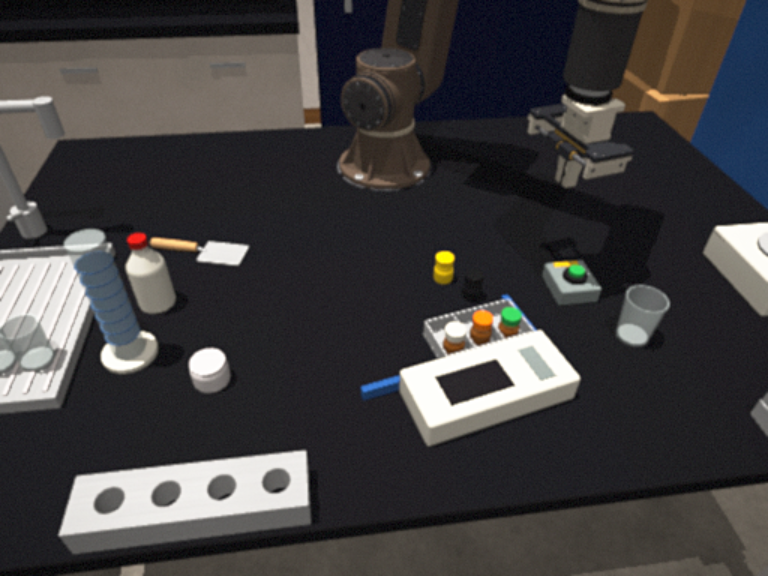

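View pics/side12.png

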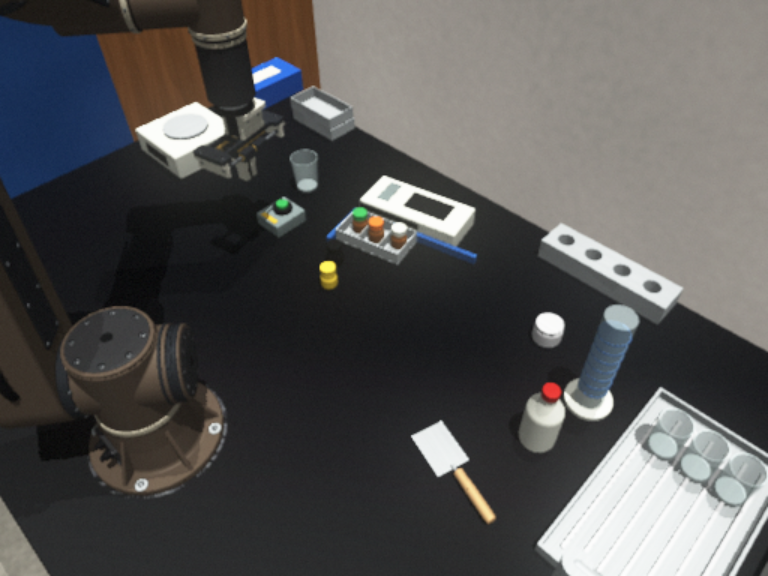

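Both pictures show the tray in the corner with the jars upright, the button up at about 57 mm, the bystanders in place and the arm clear.

```bash
python3 -c "
from plant import job
print(job.close_job())"
```

```text
the job is handed in; nothing more can be done
None
```

The tray is home against both blue rails, the green start button has been pressed and released, and the job was handed in at about 22 s of the 64 s allowed. The hand-in gives no verdict.

- **Tray pushes:** I pushed it with the open fingertips onto the long rail, then with the narrowed fingers along to the short rail. A light nudge then confirmed the long rail. Contact forces were about 15 to 23 N, and the tray was never gripped or lifted.
- **Button press:** With the gripper shut, I pressed the button until it stopped at a tip height of 51 mm, the full 6 mm, at 14 N. It came back up to about 57 mm.
- **Tray position:** The scene and side cameras put the tray centre at (-43 to -45, -83 to -84) mm against (-45, -85) for home, and up to 0.9° off the rails. This is within their roughly 2 mm calibration. A close wrist view, taken before the press, showed the tray flush on both rails.
- **Jars and bench:** The three jars are standing, and the bystanders and the black and yellow look-alikes look unmoved. The arm is clear.
- **Disagreements:** The two cameras differed by 1 to 2 mm on the tray and about 7 mm on the button centre. I aimed at the midpoint for the button.

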